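# Find the socket for the hold-down nut and nip it tight

### The arm

A 6-joint arm with a two-finger parallel gripper is mounted at the origin on a cart in front of the work surface, level with it; the furniture and walls round the work are solid. World frame = base frame: x ahead of the robot, y to its left, z up, the work surface at z = 0. Lengths are in m, angles in rad, forces in N, time in s.
With the tool pointing down it reaches from about 0.375 to 0.925 m from the base axis. Payload 5.7 kg.
Tool frame: the origin (TCP) lies on the front face of the gripper's body, between the roots of the fingers; the fingertips stand 73 mm ahead of it and the grasp point (between the pads) lies 54 mm ahead of it; z points along the fingers, y is the line along which they close (so a half turn about z gives the same grasp; the last joint's range is limited). The gripper opens to 85 mm and grips with 20 to 120 N. Pads are 22 mm wide; open, the fingers measure 114 mm over their backs; the gripper's body (76 mm by 85 mm) begins 54 mm behind the grasp point. The pads swing forward as they close: fully open they stand 13 mm farther back than shut.
Start: joints at [1.022, 0.359, 1.51, -0, 1.272, -0.115], TCP at [0.252, 0.544, 0.304] pointing down, gripper open.
Joint ranges: [-2.97, 2.97], [-1.01, 2.36], [0.21, 2.38], [-0.96, 4.11], [0.2, 2.71], [-2.98, 2.98]. Speed limits (rad/s): [2.39, 2.39, 3.14, 3.14, 3.14, 3.14].

### API

Orientations are given as a unit quaternion [x, y, z, w].
In Python, from plant import robot, eyes, ticket gives the robot as it stands.
- The arm moves only by the tool jog_arm, never from a script. Its argument "motion" is a list of rows, each an object of numbers: "dx", "dy", "dz": the shift along the world's x, y, z in m; "rx", "ry", "rz": the turn, a rotation vector about the world's x, y, z in degrees; "hand": the finger opening in m, from 0 to 0.0854. A call has 1 to 5 rows; each row shifts and turns the commanded pose from where the row before left it; what a row does not reach is not made up. A row lasts 1/8 s, in which the tool goes at most 62.5 mm and 10.7 degrees, less where a joint would pass 70% of its speed; a pose out of reach is approached as far as the arm can. A call is refused whole if a number of a shift passes 0.0625 or a number of a turn 10.7, either way. A call with a gripper value outside its range is refused whole. The fingers move at their own pace and stop on an object; "force" is the grip in N (left out, the last holds). Time passes only in rows, so rows that do not move let the fingers close. It gives the time, the measured TCP pose, the force, the opening and the grip force at its end, in the units of the state.
- robot.get_state(): the state, without advancing time (a new reading comes with each control period).
- eyes.get_image(name): name is "side" or "top"; returns a dict with "image" (400x640x3 uint8, blue, green, red), "fx", "fy", "cx", "cy" (pixels), "dist" ([k1, k2, p1, p2, k3] as OpenCV has them; the pictures are not rectified), "rvec" (rotation vector, rad) and "tvec" (3), from world to camera coordinates, as OpenCV has them. Camera axes: x right, y down, z forward; pixel columns grow to the right and rows downward; lengths in m; the calibration is good to about 2 mm. A picture is of the moment at which its call begins. There is no depth.
- ticket.sign_off(): hands the job in; it is judged then, once.
Trained networks look in a picture, given as the dict that the camera call returned (one of the last four; its "shot" number tells which), for a name from the list of things; names that differ only in an ending like _2 or _b are one class to them, and where a whole thing is asked for, a point or a joint stands for the part that bears it (a point fixed in the world has none). Each returns a list of dicts, best first, with "p" (0 to 1); they miss things now and then, are a little off and sometimes report something else, mostly with a low value. They report only what shows in the picture. A call takes as long as a camera call.
- eyes.find_in(picture, query): "bbox" ([left, top, width, height] in pixels, round what is visible of it).
The state is a dict: "t": time; "joint_pos": joint angles; "qvel": joint speeds; "effort": joint torques, N m; "tool_pos": TCP position; "ee_rot": TCP orientation; "force": force on the tool from outside, world axes, zero at the start; "torque": the same for the moment, N m; "width": opening from 0.0 (shut) to 1.0 (fully open); "gripper_force": force on a finger pad.
Only numpy, scipy, OpenCV 4.12 (cv2) and the standard library are available. Lean on these libraries where they do the work, as an engineer would, in place of code of your own. Each camera call takes 0.05 s, during which the arm holds its last target. There are 200 camera calls.

### The job

The nut on the strap clamp that holds the aluminium block is only finger-tight. Find the one of the three look-alike sockets in the grey tray that fits it (only trying them on the nut will tell), standing any that does not fit back upright in the tray; with the one that fits pushed fully down on the nut, turn the nut clockwise until it stops, and finish there, still gripping the socket seated on the tight nut, without letting go. Leave the loose bolts and the spanners where they lie.

Things in the scene. Friction and masses are not known exactly. Their poses are not given: they have to be found in the camera images.
- hold_down: Fixed hold-down: steel plate 150 x 200 x 12 mm; on it a black strap clamp 44 mm wide along y (top 48 mm above the bench), toe (+y) on an aluminium block, heel (-y) on a stepped block; a 16 mm threaded stud rises through it at the plate's centre to 74 mm above the bench. Place and yaw vary. Origin: centre of the plate's underside, on the stud's axis; z up.
- nut_seat (a point): The nut on the stud: 24 mm across flats, 28 mm across corners (a corner on its x and each 60 degrees on), 13 mm high, bevelled top edge. This point: centre of its underside = top of a 38 mm washer, 51 mm above the bench, where a seated socket's rim rests. The 21.5 mm socket stays on top, about 10 mm higher; the 30 mm one drops over but turns freely round the nut. Turns with the nut; z up.
- nut (a joint): Turn of the nut, rad: grows clockwise seen from above; starts between 0 and 0.3; hard stop (tight) at 1.0. About 0.15 N m of friction; it stays where it is left. The fitting socket has about 0.08 rad of play on it either way.
- socket_tray: Grey open steel tray, 290 x 100 mm, rim 14 mm high, walls 3 mm, floor 3 mm thick; fixed; place and yaw vary. Its long side is its x; the sockets stand on its floor along its middle line, near x = -90, -10 and 70 mm, in changing order and turned about. Origin: centre of the underside, z up.
- socket_a: Round black socket, 38 mm in diameter, 48 mm tall, mouth down; on top, fixed in it, a bright square drive adapter 19 x 19 x 36 mm to grip across two flats (84 mm in all, 0.3 kg). Origin: centre of the mouth's rim, the lowest face; z up; x, y square to the adapter's flats. One of three alike outside; see socket_b, socket_c for the mouth.
- socket_b: Round black socket, 38 mm in diameter, 48 mm tall, mouth down; on top, fixed in it, a bright square drive adapter 19 x 19 x 36 mm to grip across two flats (84 mm in all, 0.3 kg). Origin: centre of the mouth's rim, the lowest face; z up; x, y square to the adapter's flats. Mouth 27 mm deep, bevelled, 12-point: a nut corner goes in at x or any 30 degrees from it (within 4).
- socket_c: Round black socket, 38 mm in diameter, 48 mm tall, mouth down; on top, fixed in it, a bright square drive adapter 19 x 19 x 36 mm to grip across two flats (84 mm in all, 0.3 kg). Origin: centre of the mouth's rim, the lowest face; z up; x, y square to the adapter's flats. The mouths: 21.5, 25 (fits) and 30 mm across flats; which has which is not told.
- cap_screw: loose black cap screw, 53 x 15 x 16 mm, lying in the tray at its far end (x = 122 mm); leave it. Origin: centre of its underside.
- hex_bolt: loose hex bolt, 59 x 22 x 20 mm, lying on the hold-down's sub-plate on the robot's side of the strap; leave it. Origin: centre of its underside.
- spanner_17: loose combination spanner, 217 x 38 x 7 mm, lying behind the work; leave it. Origin: centre of its underside.
- spanner_10: loose small combination spanner, 145 x 22 x 4 mm, lying to the right of the tray; leave it. Origin: centre of its underside.

How it is judged:
By the outcome, as a careful person would: the job done as asked, in the order asked, and still so for the second after the job is handed in, while the arm keeps its last pose, push and grip.
It also fails if it takes over 72 s, if anything falls off the work surface, if the arm or the gripper's body presses on something with over 40 N, if the wrist force passes 120 N, or if a joint passes its speed limit or range.

## Working session

There is one attempt and no reset: what is moved stays moved. The work goes in short steps, Python scripts to look and compute and a tool call to move; the robot and the scene stay as the last step left them, time stands still between calls to the robot, and variables do not carry over. Pictures are saved under pics/ and viewed, at most 10 in all, crops included, and the job is handed in when it is done.

Besides the shell and the picture viewer there is one more tool, called by a JSON object that holds its "method" and its "body". jog_arm: Moves the arm, as the interface text tells. Its arguments: {"type":"object","properties":{"motion":{"type":"array"},"force":{"type":"number"}},"required":["motion"]}

```bash
ls; mkdir -p pics; python3 - <<'E'
from plant import robot, eyes, ticket
import cv2
for n in("top","side"):
    p=eyes.get_image(n); cv2.imwrite(f"pics/{n}0.png",p["image"])
    print({k:v for k,v in p.items() if k!="image"})
    for q in("socket_a","nut","socket_tray","hold_down","nut_seat"):
        print(n,q,[(d["bbox"],round(d["p"],2)) for d in eyes.find_in(p,q)][:5])
print(robot.get_state())
E
```

```text
pics
{'fx': 452.9133954077362, 'fy': 452.9133954077362, 'cx': 317.71419147194325, 'cy': 202.064994913187, 'dist': array([0.03512172, 0.        , 0.        , 0.        , 0.        ]), 'rvec': array([ 2.13049962, -2.18838283,  0.12797457]), 'tvec': array([-0.11204735,  0.57678486,  1.1064497 ]), 'shot': 1}
top socket_a [([338.6, 228.9, 13.6, 13.5], 0.7), ([333.7, 264.4, 15.1, 15.2], 0.67), ([338.6, 195.9, 17.1, 15.7], 0.54)]
top nut [([216.7, 213.3, 8.0, 12.0], 0.57)]
top socket_tray [([321.9, 173.7, 47.9, 117.3], 0.7)]
top hold_down [([178.7, 179.6, 95.4, 77.8], 0.66)]
top nut_seat []
{'fx': 448.107505569916, 'fy': 448.107505569916, 'cx': 318.6445712784213, 'cy': 204.99880811581414, 'dist': array([-0.1206092,  0.       ,  0.       ,  0.       ,  0.       ]), 'rvec': array([ 2.05519337, -0.35523663,  0.17846293]), 'tvec': array([-0.59508304,  0.1153223 ,  1.28506674]), 'shot': 2}
side socket_a [([254.0, 221.9, 17.8, 31.5], 0.88), ([316.3, 217.3, 13.4, 28.5], 0.71), ([289.1, 222.0, 14.7, 28.6], 0.69)]
side nut []
side socket_tray [([244.3, 223.9, 107.0, 41.0], 0.56)]
side hold_down [([255.2, 176.6, 52.0, 32.2], 0.7), ([246.0, 226.1, 103.1, 39.5], 0.2)]
side nut_seat []
{'t': 0.6, 'joint_pos': array([ 1.02190704e+00,  3.58789489e-01,  1.51035934e+00, -7.74215472e-06,
        1.27248845e+00, -1.15077571e-01]), 'qvel': array([ 0.00141641, -0.0028259 , -0.00020845,  0.00021271,  0.0007205 ,
       -0.00030054]), 'effort': array([-1.35939354e-03, -5.27297044e+01, -2.78919125e+01, -4.30027212e-04,
        2.30015859e-03,  1.70356094e-05]), 'tool_pos': array([0.25219705, 0.54442488, 0.30388855]), 'ee_rot': array([ 2.15207905e-01,  9.76568255e-01, -2.22977999e-05, -3.77321131e-06]), 'force': array([ 0.4473343 , -0.53548629, -0.29258618]), 'torque': array([-0.06937139, -0.02438028, -0.00840406]), 'gripper_force': 0.0, 'width': 1.0029787946734259}
```

```bash
python3 - <<'E'
import cv2
t=cv2.imread("pics/top0.png")[165:305,165:385]; s=cv2.imread("pics/side0.png")[165:275,225:375]
cv2.imwrite("pics/t1.png",cv2.resize(t,None,fx=3.6,fy=3.6,interpolation=cv2.INTER_CUBIC))
cv2.imwrite("pics/s1.png",cv2.resize(s,None,fx=5,fy=5,interpolation=cv2.INTER_CUBIC))
E
```

```text
(no output)
```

View pics/t1.png

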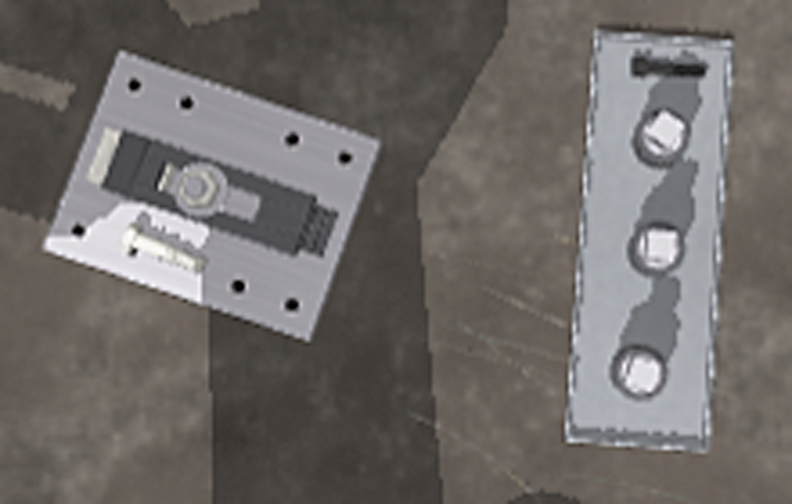

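View pics/s1.png

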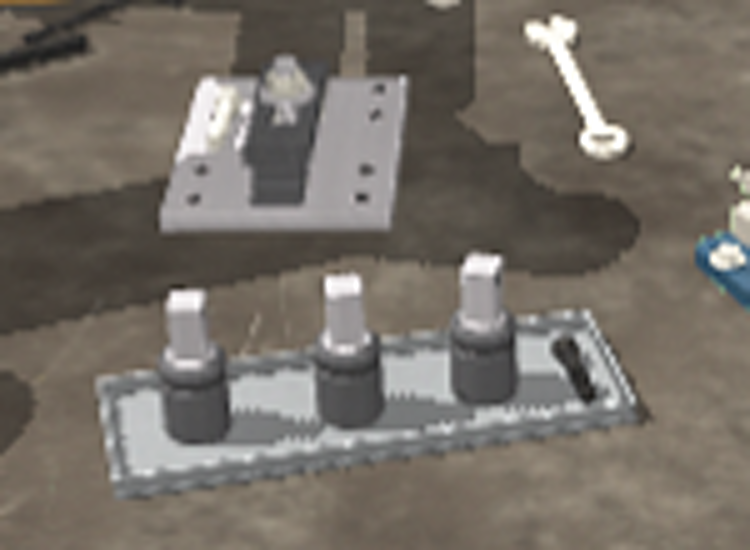

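```bash
cat > h.py <<'E'
import numpy as np, cv2
from plant import robot, eyes, ticket
def ray(p,uv,z):
    K=np.array([[p["fx"],0,p["cx"]],[0,p["fy"],p["cy"]],[0,0,1]])
    n=cv2.undistortPoints(np.array(uv,float).reshape(-1,1,2),K,p["dist"]).reshape(-1,2)
    R=cv2.Rodrigues(p["rvec"])[0]; c=-R.T@p["tvec"]
    d=np.c_[n,np.ones(len(n))]@R
    return (c+d*((np.asarray(z)-c[2])/d[:,2])[:,None])[:,:2]
def proj(p,X):
    K=np.array([[p["fx"],0,p["cx"]],[0,p["fy"],p["cy"]],[0,0,1]])
    return cv2.projectPoints(np.array(X,float),p["rvec"],p["tvec"],K,p["dist"])[0].reshape(-1,2)
E
python3 - <<'E'
from h import *
np.set_printoptions(precision=4,suppress=True)
p=eyes.get_image("top")
u=lambda L:np.array(L,float)/3.6+165-.36
tr=ray(p,u([(597,28),(734,36),(708,452),(567,442)]),.014)
pl=ray(p,u([(120,50),(380,142),(310,340),(44,248)]),.012)
print("tray",tr,tr.mean(0),"plate",pl,pl.mean(0))
for P in(tr,pl):
    print([np.degrees(np.arctan2(*(P[(i+1)%4]-P[i])[::-1])).round(1) for i in range(4)],[np.linalg.norm(P[(i+1)%4]-P[i]).round(4) for i in range(4)])
print("nut",ray(p,u([(199,188)]),.064))
g=cv2.cvtColor(p["image"],cv2.COLOR_BGR2GRAY)
for c in [(663,131),(659,243),(641,371)]:
    x,y=u([c])[0].round().astype(int); r=10
    s=cv2.resize(g[y-r:y+r+1,x-r:x+r+1],None,fx=8,fy=8,interpolation=cv2.INTER_CUBIC)
    b=(s>225).astype(np.uint8); n,l,st,ce=cv2.connectedComponentsWithStats(b)
    k=1+np.argmax(st[1:,4]); cs=cv2.findContours((l==k).astype(np.uint8),0,1)[0]
    box=cv2.boxPoints(cv2.minAreaRect(cs[0]))
    W=ray(p,(box+.5)/8-.5+[x-r,y-r],.084)
    print("sock",W.mean(0),[np.degrees(np.arctan2(*(W[(i+1)%4]-W[i])[::-1])).round(1)%90 for i in range(2)],[np.linalg.norm(W[(i+1)%4]-W[i]).round(4) for i in range(2)])
p=eyes.get_image("side")
for d in eyes.find_in(p,"socket_a")[:3]:
    l,t,w,h=d["bbox"]; print("side sock foot-ish",ray(p,[(l+w/2,t+h/2)],.042))
E
```

```text
tray [[ 0.6522 -0.1625]
 [ 0.6437 -0.2604]
 [ 0.3512 -0.2305]
 [ 0.3605 -0.1328]] [ 0.5019 -0.1966] plate [[ 0.6457  0.1796]
 [ 0.5743 -0.0054]
 [ 0.4357  0.0456]
 [ 0.5054  0.2323]] [0.5403 0.113 ]
[np.float64(-95.0), np.float64(174.2), np.float64(84.5), np.float64(-5.8)] [np.float64(0.0983), np.float64(0.2941), np.float64(0.0982), np.float64(0.2932)]
[np.float64(-111.1), np.float64(159.8), np.float64(69.5), np.float64(-20.6)] [np.float64(0.1983), np.float64(0.1477), np.float64(0.1993), np.float64(0.1498)]
nut [[0.5401 0.1121]]
sock [ 0.5689 -0.203 ] [np.float64(41.7), np.float64(41.099999999999994)] [np.float64(0.0173), np.float64(0.0167)]
sock [ 0.4908 -0.1985] [np.float64(84.4), np.float64(84.8)] [np.float64(0.0177), np.float64(0.0171)]
sock [ 0.4078 -0.1838] [np.float64(72.4), np.float64(73.0)] [np.float64(0.0183), np.float64(0.0185)]
side sock foot-ish [[ 0.5016 -0.2033]]
side sock foot-ish [[ 0.5721 -0.2057]]
side sock foot-ish [[ 0.4069 -0.1906]]
```

{"method": "jog_arm", "body": {"motion": [{"dx":0.0185,"dy":-0.057,"dz":-0.006,"rz":1.5,"hand":0.05},{"dx":0.0185,"dy":-0.057,"dz":-0.006,"rz":1.5},{"dx":0.0185,"dy":-0.057,"dz":-0.006,"rz":1.5},{"dx":0.0185,"dy":-0.057,"dz":-0.006,"rz":1.5},{"dx":0.0185,"dy":-0.057,"dz":-0.006,"rz":1.5}]}}

```text
schema error: expected keys dx, dy, dz, rx, ry, rz, hand
```

{"method": "jog_arm", "body": {"motion": [{"dx":0.0185,"dy":-0.057,"dz":-0.006,"rz":1.5},{"dx":0.0185,"dy":-0.057,"dz":-0.006,"rz":1.5},{"dx":0.0185,"dy":-0.057,"dz":-0.006,"rz":1.5},{"dx":0.0185,"dy":-0.057,"dz":-0.006,"rz":1.5},{"dx":0.0185,"dy":-0.057,"dz":-0.006,"rz":1.5}]}}

```text
schema error: expected keys dx, dy, dz, rx, ry, rz, hand
```

{"method": "jog_arm", "body": {"motion": [{"dx":0.0185,"dy":-0.057,"dz":-0.006,"rz":1.5},{"dx":0.0185,"dy":-0.057,"dz":-0.006,"rz":1.5},{"dx":0.0185,"dy":-0.057,"dz":-0.006,"rz":1.5},{"dz":0},{"dz":0}]}}

```text
schema error: expected keys dx, dy, dz, rx, ry, rz, hand
```

{"method": "jog_arm", "body": {"motion": [{"dx":0.0185,"dy":-0.057,"dz":-0.006,"rx":0,"ry":0,"rz":1.5,"hand":0.05},{"dx":0.0185,"dy":-0.057,"dz":-0.006,"rx":0,"ry":0,"rz":1.5,"hand":0.05},{"dx":0.0185,"dy":-0.057,"dz":-0.006,"rx":0,"ry":0,"rz":1.5,"hand":0.05},{"dx":0.0185,"dy":-0.057,"dz":-0.006,"rx":0,"ry":0,"rz":1.5,"hand":0.05},{"dx":0.0185,"dy":-0.057,"dz":-0.006,"rx":0,"ry":0,"rz":1.5,"hand":0.05}]}}

```text
t: 1.38
tool_pos: [0.3452, 0.2578, 0.274]
ee_rot: [0.15, 0.989, 0.0, 0.001]
force: [0.9, -0.3, -0.7]
width: 0.587
gripper_force: 0.0
```

{"method": "jog_arm", "body": {"motion": [{"dx":0.0185,"dy":-0.057,"dz":-0.006,"rx":0,"ry":0,"rz":1.5,"hand":0.05},{"dx":0.0185,"dy":-0.057,"dz":-0.006,"rx":0,"ry":0,"rz":1.5,"hand":0.05},{"dx":0.0185,"dy":-0.057,"dz":-0.006,"rx":0,"ry":0,"rz":1.5,"hand":0.05},{"dx":0.0185,"dy":-0.057,"dz":-0.006,"rx":0,"ry":0,"rz":1.5,"hand":0.05},{"dx":0.0185,"dy":-0.057,"dz":-0.006,"rx":0,"ry":0,"rz":1.5,"hand":0.05}]}}

```text
t: 2.0
tool_pos: [0.4378, -0.0277, 0.2441]
ee_rot: [0.086, 0.996, -0.0, 0.001]
force: [1.1, 0.8, -0.1]
width: 0.586
gripper_force: 0.0
```

{"method": "jog_arm", "body": {"motion": [{"dx":0.0185,"dy":-0.057,"dz":-0.006,"rx":0,"ry":0,"rz":1.5,"hand":0.05},{"dx":0.0185,"dy":-0.057,"dz":-0.006,"rx":0,"ry":0,"rz":1.5,"hand":0.05},{"dx":0.0185,"dy":-0.057,"dz":-0.006,"rx":0,"ry":0,"rz":1.5,"hand":0.05},{"dx":0,"dy":0,"dz":0,"rx":0,"ry":0,"rz":0,"hand":0.05},{"dx":0,"dy":0,"dz":0,"rx":0,"ry":0,"rz":0,"hand":0.05}]}}

```text
t: 2.62
tool_pos: [0.4922, -0.1963, 0.2256]
ee_rot: [0.047, 0.999, 0.0, -0.001]
force: [0.1, -0.1, -0.2]
width: 0.584
gripper_force: 0.0
```

{"method": "jog_arm", "body": {"motion": [{"dx":0,"dy":-0.001,"dz":-0.05,"rx":0,"ry":0,"rz":0,"hand":0.05},{"dx":0,"dy":-0.001,"dz":-0.0375,"rx":0,"ry":0,"rz":0,"hand":0.05},{"dx":0,"dy":0,"dz":-0.01,"rx":0,"ry":0,"rz":0,"hand":0.05},{"dx":0,"dy":0,"dz":0,"rx":0,"ry":0,"rz":0,"hand":0.01},{"dx":0,"dy":0,"dz":0,"rx":0,"ry":0,"rz":0,"hand":0.01}], "force": 70}}

```text
t: 3.25
tool_pos: [0.4937, -0.1986, 0.1299]
ee_rot: [0.046, 0.999, -0.001, 0.001]
force: [1.0, 1.1, -2.7]
width: 0.207
gripper_force: 68.2
```

{"method": "jog_arm", "body": {"motion": [{"dx":0,"dy":0,"dz":0,"rx":0,"ry":0,"rz":0,"hand":0.01},{"dx":0,"dy":0,"dz":0,"rx":0,"ry":0,"rz":0,"hand":0.01},{"dx":0,"dy":0,"dz":0,"rx":0,"ry":0,"rz":0,"hand":0.01},{"dx":0,"dy":0,"dz":0,"rx":0,"ry":0,"rz":0,"hand":0.01}]}}

```text
t: 3.75
tool_pos: [0.4937, -0.1988, 0.1298]
ee_rot: [0.047, 0.999, -0.0, 0.001]
force: [0.5, 3.0, 6.9]
width: 0.208
gripper_force: 69.6
```

```bash
python3 - <<'E'
import cv2
from h import *
t=cv2.imread("pics/top0.png")[205:230,205:235]
a=cv2.resize(t,None,fx=20,fy=20,interpolation=cv2.INTER_CUBIC); a=cv2.resize(a,(600,500))
s=eyes.get_image("side")["image"][200:270,235:365]
b=cv2.resize(s,(600,323),interpolation=cv2.INTER_CUBIC)
cv2.imwrite("pics/n2.png",cv2.resize(np.vstack([a,b[:, :600]]),(437,600)) )
E
```

```text
(no output)
```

View pics/n2.png

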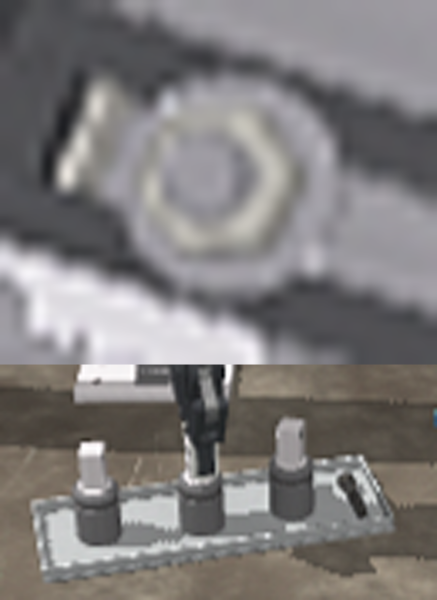

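{"method": "jog_arm", "body": {"motion": [{"dx":0,"dy":0,"dz":0.04,"rx":0,"ry":0,"rz":0,"hand":0.01},{"dx":0,"dy":0,"dz":0.045,"rx":0,"ry":0,"rz":0,"hand":0.01},{"dx":0.008,"dy":0.052,"dz":0.005,"rx":0,"ry":0,"rz":0.8,"hand":0.01},{"dx":0.008,"dy":0.052,"dz":0,"rx":0,"ry":0,"rz":0.8,"hand":0.01},{"dx":0.008,"dy":0.052,"dz":0,"rx":0,"ry":0,"rz":0.8,"hand":0.01}]}}

```text
t: 4.42
tool_pos: [0.5166, -0.0414, 0.2189]
ee_rot: [0.026, 1.0, -0.0, 0.0]
force: [0.3, -0.6, -3.0]
width: 0.214
gripper_force: 69.3
```

{"method": "jog_arm", "body": {"motion": [{"dx":0.008,"dy":0.052,"dz":0,"rx":0,"ry":0,"rz":0,"hand":0.01},{"dx":0.008,"dy":0.052,"dz":0,"rx":0,"ry":0,"rz":0,"hand":0.01},{"dx":0.008,"dy":0.051,"dz":0,"rx":0,"ry":0,"rz":0,"hand":0.01},{"dx":0,"dy":0,"dz":0,"rx":0,"ry":0,"rz":0,"hand":0.01},{"dx":0,"dy":0,"dz":0,"rx":0,"ry":0,"rz":0,"hand":0.01}]}}

```text
t: 5.05
tool_pos: [0.5402, 0.1122, 0.2183]
ee_rot: [0.025, 1.0, -0.0, -0.0]
force: [-0.4, -1.2, -3.2]
width: 0.21
gripper_force: 69.8
```

```bash
python3 - <<'E'
from h import *
s=robot.get_state(); x,y,z=s["tool_pos"]; print(s["tool_pos"],s["ee_rot"],s["force"],s["torque"])
p=eyes.get_image("side"); im=p["image"].copy()
zr=z-.1268
def ring(X,Y,Z,r): 
    a=np.linspace(0,2*np.pi,40); return proj(p,np.c_[X+r*np.cos(a),Y+r*np.sin(a),0*a+Z])
big=cv2.resize(im,None,fx=8,fy=8,interpolation=cv2.INTER_CUBIC)
f=lambda P:((P+.5)*8-.5).round().astype(np.int32).reshape(-1,1,2)
cv2.polylines(big,[f(ring(x,y,zr,.019))],True,(0,0,255),1)
cv2.polylines(big,[f(ring(x,y,zr+.048,.019))],True,(0,0,255),1)
cv2.polylines(big,[f(ring(.540,.1125,.051,.019))],True,(0,255,0),1)
cv2.polylines(big,[f(ring(.540,.1125,.074,.008))],True,(0,255,0),1)
c=f(proj(p,[[.54,.1125,.08]]))[0,0]
cv2.imwrite("pics/s3.png",big[c[1]-270:c[1]+270,c[0]-300:c[0]+300])
E
```

```text
[0.54016226 0.1122407  0.21826402] [ 2.52651757e-02  9.99680627e-01 -4.05220063e-04 -3.89039684e-04] [-0.43151461 -1.15339363 -3.23807604] [ 0.00108505 -0.00710973  0.07389955]
```

View pics/s3.png

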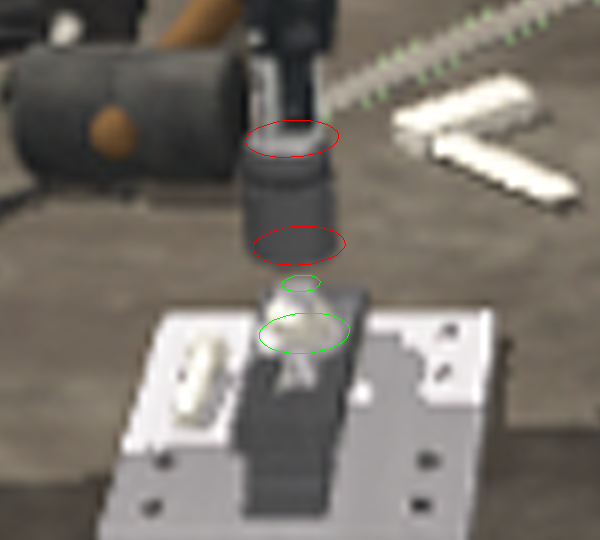

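{"method": "jog_arm", "body": {"motion": [{"dx":0.0023,"dy":0.0003,"dz":-0.018,"rx":0,"ry":0,"rz":0,"hand":0.01},{"dx":0,"dy":0,"dz":-0.005,"rx":0,"ry":0,"rz":0,"hand":0.01},{"dx":0,"dy":0,"dz":-0.003,"rx":0,"ry":0,"rz":0,"hand":0.01},{"dx":0,"dy":0,"dz":-0.003,"rx":0,"ry":0,"rz":0,"hand":0.01},{"dx":0,"dy":0,"dz":0,"rx":0,"ry":0,"rz":0,"hand":0.01}]}}

```text
t: 5.72
tool_pos: [0.5431, 0.1126, 0.1896]
ee_rot: [0.026, 1.0, -0.0, 0.0]
force: [0.5, 0.3, -2.0]
width: 0.211
gripper_force: 69.9
```

{"method": "jog_arm", "body": {"motion": [{"dx":0,"dy":0,"dz":-0.003,"rx":0,"ry":0,"rz":0,"hand":0.01},{"dx":0,"dy":0,"dz":0,"rx":0,"ry":0,"rz":0,"hand":0.01}]}}

```text
t: 5.98
tool_pos: [0.5431, 0.1135, 0.1873]
ee_rot: [0.026, 1.0, 0.001, 0.0]
force: [-1.8, 2.9, 5.6]
width: 0.21
gripper_force: 70.9
```

{"method": "jog_arm", "body": {"motion": [{"dx":0,"dy":0,"dz":-0.002,"rx":0,"ry":0,"rz":-2.5,"hand":0.01},{"dx":0,"dy":0,"dz":0,"rx":0,"ry":0,"rz":-2.5,"hand":0.01},{"dx":0,"dy":0,"dz":0,"rx":0,"ry":0,"rz":-2.5,"hand":0.01}]}}

```text
t: 6.35
tool_pos: [0.5424, 0.114, 0.1846]
ee_rot: [0.092, 0.996, 0.001, -0.0]
force: [-2.0, 5.2, 0.4]
width: 0.209
gripper_force: 70.2
```

{"method": "jog_arm", "body": {"motion": [{"dx":0,"dy":0,"dz":0,"rx":0,"ry":0,"rz":5,"hand":0.01},{"dx":0,"dy":0,"dz":0,"rx":0,"ry":0,"rz":5,"hand":0.01},{"dx":0,"dy":0,"dz":0,"rx":0,"ry":0,"rz":3,"hand":0.01}]}}

```text
t: 6.72
tool_pos: [0.5427, 0.1142, 0.1844]
ee_rot: [-0.023, 1.0, 0.001, -0.0]
force: [-0.9, 6.2, -2.3]
width: 0.207
gripper_force: 69.8
```

{"method": "jog_arm", "body": {"motion": [{"dx":-0.0005,"dy":0.0012,"dz":-0.002,"rx":0,"ry":0,"rz":-3,"hand":0.01},{"dx":0,"dy":0,"dz":-0.003,"rx":0,"ry":0,"rz":-2,"hand":0.01},{"dx":0,"dy":0,"dz":0,"rx":0,"ry":0,"rz":0,"hand":0.01}]}}

```text
t: 7.1
tool_pos: [0.5423, 0.1145, 0.1792]
ee_rot: [0.022, 1.0, 0.001, -0.0]
force: [0.0, 4.5, -3.8]
width: 0.212
gripper_force: 69.6
```

```bash
python3 -c "
from h import *
s=robot.get_state();print(s['force'],s['torque'],s['tool_pos'])"
```

```text
[ 0.04707145  4.5391907  -3.83250371] [1.06374085 0.21247797 0.02960878] [0.54229067 0.11450612 0.17916814]
```

{"method": "jog_arm", "body": {"motion": [{"dx":0,"dy":0.001,"dz":-0.002,"rx":0,"ry":0,"rz":0,"hand":0.01},{"dx":0,"dy":0,"dz":0,"rx":0,"ry":0,"rz":-7,"hand":0.01},{"dx":0,"dy":0,"dz":0,"rx":0,"ry":0,"rz":-7,"hand":0.01}]}}

```text
t: 7.48
tool_pos: [0.5423, 0.1145, 0.1778]
ee_rot: [0.144, 0.99, -0.001, -0.0]
force: [-2.6, 1.0, 4.6]
width: 0.206
gripper_force: 70.7
```

```bash
python3 -c "
from h import *
s=robot.get_state();print(s['force'],s['torque'],s['tool_pos'])"
```

```text
[-2.56601823  0.97431009  4.59140361] [0.17680658 0.54797341 0.20604914] [0.54231316 0.11454201 0.17782684]
```

{"method": "jog_arm", "body": {"motion": [{"dx":0,"dy":0,"dz":0,"rx":0,"ry":0,"rz":-6,"hand":0.01},{"dx":0,"dy":0,"dz":0,"rx":0,"ry":0,"rz":-6,"hand":0.01},{"dx":0,"dy":0,"dz":0,"rx":0,"ry":0,"rz":-6,"hand":0.01},{"dx":0,"dy":0,"dz":0,"rx":0,"ry":0,"rz":-6,"hand":0.01}], "force": 90}}

```text
t: 7.98
tool_pos: [0.5419, 0.1139, 0.1779]
ee_rot: [0.347, 0.938, -0.001, -0.0]
force: [-5.5, -2.1, 6.8]
width: 0.206
gripper_force: 87.8
```

```bash
python3 -c "
from h import *
s=robot.get_state();print(s['force'],s['torque'],s['tool_pos'],s['ee_rot'])"
```

```text
[-5.46538906 -2.11824477  6.77568146] [-0.3324516   0.78465412  0.24988269] [0.54194647 0.11388204 0.1778633 ] [ 3.46537855e-01  9.38035090e-01 -1.29095298e-03 -1.36436549e-04]
```

{"method": "jog_arm", "body": {"motion": [{"dx":-0.0007,"dy":-0.0012,"dz":0,"rx":0,"ry":0,"rz":-5,"hand":0.01},{"dx":-0.0004,"dy":-0.0004,"dz":0,"rx":0,"ry":0,"rz":-5,"hand":0.01}]}}

```text
t: 8.22
tool_pos: [0.5415, 0.1131, 0.1779]
ee_rot: [0.427, 0.904, -0.0, 0.0]
force: [-1.5, 2.8, 2.9]
width: 0.209
gripper_force: 87.5
```

```bash
python3 -c "
from h import *
s=robot.get_state();print(s['force'],s['torque'],s['tool_pos'],s['ee_rot'])"
```

```text
[-1.54137327  2.77955857  2.94842279] [0.59371137 0.39095013 0.21349582] [0.54145167 0.11312654 0.1778908 ] [ 4.27093533e-01  9.04207419e-01 -1.05927745e-04  2.14535881e-04]
```

{"method": "jog_arm", "body": {"motion": [{"dx":0,"dy":0,"dz":0,"rx":0,"ry":0,"rz":-4,"hand":0.01},{"dx":0,"dy":0,"dz":0,"rx":0,"ry":0,"rz":0,"hand":0.01}]}}

```text
t: 8.48
tool_pos: [0.5413, 0.1131, 0.1779]
ee_rot: [0.457, 0.89, -0.0, 0.0]
force: [-2.9, 1.3, 5.9]
width: 0.206
gripper_force: 88.1
```

```bash
python3 -c "
from h import *
s=robot.get_state();print(s['force'],s['torque'],s['tool_pos'],s['ee_rot'])"
```

```text
[-2.91821137  1.29978564  5.89830265] [0.3348889  0.66101597 0.1639027 ] [0.54133988 0.11309006 0.17789078] [ 4.56867390e-01  8.89534766e-01 -2.60171612e-04  1.45730564e-04]
```

{"method": "jog_arm", "body": {"motion": [{"dx":-0.0003,"dy":0,"dz":0,"rx":0,"ry":0,"rz":-4,"hand":0.01},{"dx":0,"dy":0,"dz":0,"rx":0,"ry":0,"rz":-4,"hand":0.01}]}}

```text
t: 8.72
tool_pos: [0.541, 0.113, 0.1779]
ee_rot: [0.518, 0.856, -0.001, 0.0]
force: [-4.4, 1.0, 5.2]
width: 0.206
gripper_force: 88.1
```

```bash
python3 -c "
from h import *
s=robot.get_state();print(s['force'],s['torque'],s['tool_pos'],s['ee_rot'])"
```

```text
[-4.36302793  1.00223901  5.15542256] [0.22189008 0.67465977 1.04766986] [0.54104743 0.11295604 0.17786358] [ 5.17592252e-01  8.55627185e-01 -5.18303678e-04  3.36417533e-04]
```

{"method": "jog_arm", "body": {"motion": [{"dx":-0.0003,"dy":0,"dz":0,"rx":0,"ry":0,"rz":-4,"hand":0.01},{"dx":0,"dy":0,"dz":0,"rx":0,"ry":0,"rz":-4,"hand":0.01}]}}

```text
t: 8.98
tool_pos: [0.5408, 0.1129, 0.1779]
ee_rot: [0.577, 0.817, -0.0, 0.0]
force: [-2.4, 0.6, 4.8]
width: 0.206
gripper_force: 88.0
```

```bash
python3 -c "
from h import *
s=robot.get_state();print(s['force'],s['torque'],s['tool_pos'],s['ee_rot'])"
```

```text
[-2.35336406  0.55667637  4.81262202] [0.04519612 0.5345676  0.10936907] [0.5407755  0.11286278 0.1778648 ] [ 5.76799717e-01  8.16885452e-01 -3.89005129e-04  3.05822458e-04]
```

{"method": "jog_arm", "body": {"motion": [{"dx":0,"dy":0,"dz":0,"rx":0,"ry":0,"rz":-3,"hand":0.01}]}}

```text
t: 9.1
tool_pos: [0.5409, 0.1128, 0.1779]
ee_rot: [0.598, 0.802, -0.0, 0.0]
force: [-1.4, 0.4, 4.8]
width: 0.207
gripper_force: 87.9
```

```bash
cat > st.py <<'E'
from h import *
s=robot.get_state();q=s['ee_rot'];print(s['t'],s['force'].round(1),s['torque'].round(2),s['tool_pos'].round(4),'yaw',round(2*np.degrees(np.arctan2(q[1],q[0]))-90,1),'w',s['width'])
E
python3 st.py
```

```text
9.1 [-1.4  0.4  4.8] [0.03 0.5  0.06] [0.5409 0.1128 0.1779] yaw 16.6 w 0.2068288499631704
```

{"method": "jog_arm", "body": {"motion": [{"dx":0,"dy":0,"dz":0,"rx":0,"ry":0,"rz":-3,"hand":0.01}]}}

```text
t: 9.22
tool_pos: [0.5408, 0.1128, 0.1778]
ee_rot: [0.618, 0.786, -0.0, 0.0]
force: [-3.5, 0.0, 6.4]
width: 0.208
gripper_force: 88.0
```

```bash
python3 st.py; python3 - <<'E'
from h import *
p=eyes.get_image("side"); c=proj(p,[[.54,.1125,.09]])[0].astype(int); im=p["image"][c[1]-24:c[1]+20,c[0]-26:c[0]+26]
cv2.imwrite("pics/s4.png",cv2.resize(im,None,fx=11,fy=11,interpolation=cv2.INTER_CUBIC))
E
```

```text
9.225 [-3.5  0.   6.4] [-0.01  0.68  0.21] [0.5408 0.1128 0.1778] yaw 13.6 w 0.20757142465096065
```

View pics/s4.png

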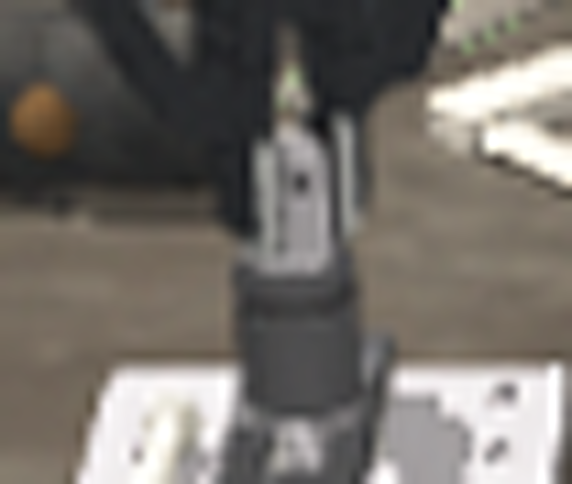

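{"method": "jog_arm", "body": {"motion": [{"dx":0,"dy":0,"dz":0,"rx":0,"ry":0,"rz":-4,"hand":0.01},{"dx":0,"dy":0,"dz":0,"rx":0,"ry":0,"rz":-4,"hand":0.01}]}}

```text
t: 9.52
tool_pos: [0.5402, 0.1128, 0.1778]
ee_rot: [0.672, 0.741, -0.001, -0.0]
force: [-5.2, 0.0, 8.0]
width: 0.203
gripper_force: 88.3
```

```bash
python3 st.py
```

```text
9.525 [-5.2  0.   8. ] [0.12 0.86 0.46] [0.5402 0.1128 0.1778] yaw 5.6 w 0.20328443706270913
```

{"method": "jog_arm", "body": {"motion": [{"dx":0,"dy":0,"dz":0,"rx":0,"ry":0,"rz":-4,"hand":0.01}]}}

```text
t: 9.65
tool_pos: [0.5401, 0.1127, 0.1779]
ee_rot: [0.697, 0.717, -0.001, 0.0]
force: [-4.0, 1.3, 7.8]
width: 0.21
gripper_force: 88.4
```

```bash
python3 st.py
```

```text
9.65 [-4.   1.3  7.8] [0.06 0.93 0.9 ] [0.5401 0.1127 0.1779] yaw 1.6 w 0.20986256898180858
```

{"method": "jog_arm", "body": {"motion": [{"dx":0,"dy":0,"dz":0,"rx":0,"ry":0,"rz":-3,"hand":0.01}]}}

```text
t: 9.78
tool_pos: [0.54, 0.1127, 0.1779]
ee_rot: [0.715, 0.699, -0.001, 0.0]
force: [-5.1, -0.2, 7.6]
width: 0.207
gripper_force: 88.4
```

```bash
python3 st.py
```

```text
9.775 [-5.1 -0.2  7.6] [0.13 1.   0.98] [0.54   0.1127 0.1779] yaw -1.3 w 0.20662544923885484
```

{"method": "jog_arm", "body": {"motion": [{"dx":0,"dy":0,"dz":0,"rx":0,"ry":0,"rz":-3,"hand":0.01}]}}

```text
t: 9.9
tool_pos: [0.5399, 0.1128, 0.1779]
ee_rot: [0.733, 0.68, -0.001, -0.0]
force: [-6.1, 0.4, 10.9]
width: 0.207
gripper_force: 89.2
```

```bash
python3 st.py
```

```text
9.9 [-6.1  0.4 10.9] [ 0.14  1.23 -0.19] [0.5399 0.1128 0.1779] yaw -4.3 w 0.20682876717794937
```

{"method": "jog_arm", "body": {"motion": [{"dx":-0.0006,"dy":-0.0003,"dz":0,"rx":0,"ry":0,"rz":-4,"hand":0.01},{"dx":-0.0006,"dy":-0.0003,"dz":0,"rx":0,"ry":0,"rz":-4,"hand":0.01},{"dx":0,"dy":0,"dz":0,"rx":0,"ry":0,"rz":-4,"hand":0.01}]}}

```text
t: 10.28
tool_pos: [0.5394, 0.1125, 0.1779]
ee_rot: [0.801, 0.599, -0.0, 0.0]
force: [-5.0, 3.0, 6.7]
width: 0.204
gripper_force: 88.1
```

```bash
python3 st.py
```

```text
10.275 [-5.   3.   6.7] [0.3  0.83 0.19] [0.5394 0.1125 0.1779] yaw -16.5 w 0.20424782123183552
```

{"method": "jog_arm", "body": {"motion": [{"dx":0,"dy":0,"dz":0,"rx":0,"ry":0,"rz":-3,"hand":0.01}]}}

```text
t: 10.4
tool_pos: [0.5392, 0.1126, 0.1778]
ee_rot: [0.816, 0.578, -0.0, -0.0]
force: [-4.2, 2.4, 6.2]
width: 0.205
gripper_force: 88.2
```

```bash
python3 st.py
```

```text
10.4 [-4.2  2.4  6.2] [0.5  0.89 0.17] [0.5392 0.1126 0.1778] yaw -19.4 w 0.2050633816122278
```

{"method": "jog_arm", "body": {"motion": [{"dx":0,"dy":0,"dz":0.02,"rx":0,"ry":0,"rz":0,"hand":0.01},{"dx":0,"dy":0,"dz":0.03,"rx":0,"ry":0,"rz":0,"hand":0.01},{"dx":0,"dy":-0.06,"dz":0,"rx":0,"ry":0,"rz":0,"hand":0.01},{"dx":0,"dy":-0.06,"dz":0,"rx":0,"ry":0,"rz":0,"hand":0.01},{"dx":0,"dy":-0.06,"dz":0,"rx":0,"ry":0,"rz":0,"hand":0.01}]}}

```text
t: 11.02
tool_pos: [0.5397, -0.0696, 0.2273]
ee_rot: [0.816, 0.579, -0.0, 0.001]
force: [1.1, 0.1, -2.6]
width: 0.204
gripper_force: 89.1
```

```bash
python3 st.py; python3 - <<'E'
from h import *
p=eyes.get_image("top")["image"]; cv2.imwrite("pics/top5.png",p)
t=cv2.imread("pics/top0.png")
f=lambda i:cv2.resize(i[203:229,205:233],(390,362),interpolation=cv2.INTER_CUBIC)
cv2.imwrite("pics/n5.png",np.hstack([f(t),f(p)]))
E
```

```text
11.025 [ 1.1  0.1 -2.6] [-0.01 -0.06  0.01] [ 0.5397 -0.0696  0.2273] yaw -19.3 w 0.2039451662376897
```

View pics/n5.png

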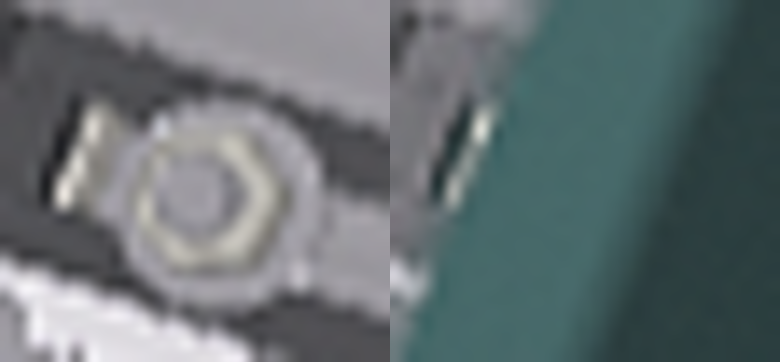

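{"method": "jog_arm", "body": {"motion": [{"dx":-0.01,"dy":-0.06,"dz":0,"rx":0,"ry":0,"rz":0,"hand":0.01},{"dx":-0.01,"dy":-0.06,"dz":0,"rx":0,"ry":0,"rz":0,"hand":0.01},{"dx":0,"dy":0,"dz":0,"rx":0,"ry":0,"rz":0,"hand":0.01}]}}

```text
t: 11.45
tool_pos: [0.5194, -0.1921, 0.2273]
ee_rot: [0.817, 0.576, -0.001, 0.001]
force: [-1.3, 1.2, -2.3]
width: 0.207
gripper_force: 89.1
```

```bash
python3 st.py; python3 - <<'E'
from h import *
p=eyes.get_image("top")["image"]; cv2.imwrite("pics/top6.png",p)
t=cv2.imread("pics/top0.png")
f=lambda i:cv2.resize(i[203:229,205:233],(390,362),interpolation=cv2.INTER_CUBIC)
cv2.imwrite("pics/n6.png",np.hstack([f(t),f(p)]))
E
```

```text
11.45 [-1.3  1.2 -2.3] [ 0.04  0.04 -0.05] [ 0.5194 -0.1921  0.2273] yaw -19.7 w 0.2070260612893722
```

View pics/n6.png

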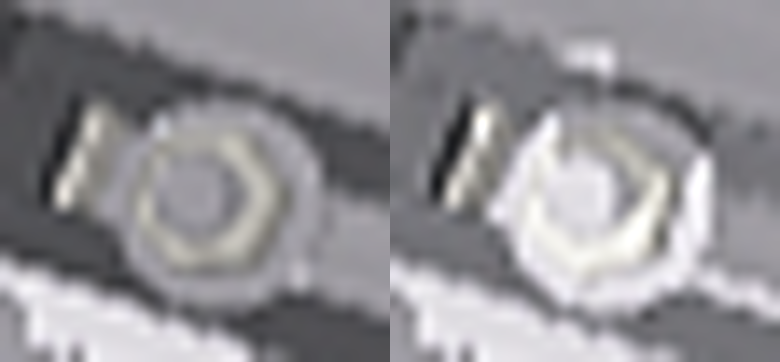

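{"method": "jog_arm", "body": {"motion": [{"dx":0.0041,"dy":0.0609,"dz":0,"rx":0,"ry":0,"rz":3.4,"hand":0.01},{"dx":0.0041,"dy":0.0609,"dz":0,"rx":0,"ry":0,"rz":3.4,"hand":0.01},{"dx":0.0041,"dy":0.0609,"dz":0,"rx":0,"ry":0,"rz":3.4,"hand":0.01},{"dx":0.0041,"dy":0.0609,"dz":0,"rx":0,"ry":0,"rz":3.4,"hand":0.01},{"dx":0.0041,"dy":0.0608,"dz":0,"rx":0,"ry":0,"rz":3.1,"hand":0.01}]}}

```text
t: 12.12
tool_pos: [0.5395, 0.1202, 0.2273]
ee_rot: [0.722, 0.691, -0.0, 0.0]
force: [1.1, 0.2, -1.8]
width: 0.205
gripper_force: 89.1
```

{"method": "jog_arm", "body": {"motion": [{"dx":0,"dy":0,"dz":0,"rx":0,"ry":0,"rz":0,"hand":0.01},{"dx":0,"dy":0,"dz":-0.03,"rx":0,"ry":0,"rz":0,"hand":0.01},{"dx":0,"dy":0,"dz":-0.006,"rx":0,"ry":0,"rz":0,"hand":0.01},{"dx":0,"dy":0,"dz":0,"rx":0,"ry":0,"rz":0,"hand":0.01}]}}

```text
t: 12.62
tool_pos: [0.5396, 0.1168, 0.1912]
ee_rot: [0.724, 0.69, -0.001, -0.0]
force: [-0.7, -0.1, -2.7]
width: 0.202
gripper_force: 89.1
```

```bash
python3 st.py
```

```text
12.625 [-0.7 -0.1 -2.7] [-0.05 -0.01  0.02] [0.5396 0.1168 0.1912] yaw -2.8 w 0.20167095385433886
```

{"method": "jog_arm", "body": {"motion": [{"dx":0,"dy":0,"dz":-0.003,"rx":0,"ry":0,"rz":0,"hand":0.01},{"dx":0,"dy":0,"dz":-0.0015,"rx":0,"ry":0,"rz":0,"hand":0.01},{"dx":0,"dy":0,"dz":0,"rx":0,"ry":0,"rz":0,"hand":0.01}]}}

```text
t: 13.0
tool_pos: [0.5407, 0.1161, 0.1888]
ee_rot: [0.724, 0.69, 0.0, 0.001]
force: [-2.6, -2.8, 11.0]
width: 0.208
gripper_force: 91.3
```

```bash
python3 st.py
```

```text
13.0 [-2.6 -2.8 11. ] [-0.87  0.79 -0.07] [0.5407 0.1161 0.1888] yaw -2.8 w 0.2084203022076826
```

{"method": "jog_arm", "body": {"motion": [{"dx":0.0003,"dy":-0.0042,"dz":0.005,"rx":0,"ry":0,"rz":0,"hand":0.01},{"dx":0,"dy":0,"dz":0,"rx":0,"ry":0,"rz":0,"hand":0.01},{"dx":0,"dy":0,"dz":-0.004,"rx":0,"ry":0,"rz":0,"hand":0.01},{"dx":0,"dy":0,"dz":-0.003,"rx":0,"ry":0,"rz":0,"hand":0.01},{"dx":0,"dy":0,"dz":0,"rx":0,"ry":0,"rz":0,"hand":0.01}]}}

```text
t: 13.62
tool_pos: [0.5398, 0.1128, 0.1843]
ee_rot: [0.724, 0.69, -0.001, -0.0]
force: [-0.4, -0.9, -2.9]
width: 0.199
gripper_force: 89.3
```

```bash
python3 st.py
```

```text
13.625 [-0.4 -0.9 -2.9] [-0.13  0.08 -0.09] [0.5398 0.1128 0.1843] yaw -2.8 w 0.19949351527589226
```

{"method": "jog_arm", "body": {"motion": [{"dx":0,"dy":0,"dz":-0.0015,"rx":0,"ry":0,"rz":0,"hand":0.01},{"dx":0,"dy":0,"dz":0,"rx":0,"ry":0,"rz":0,"hand":0.01}]}}

```text
t: 13.88
tool_pos: [0.5399, 0.1128, 0.1836]
ee_rot: [0.724, 0.69, -0.0, -0.0]
force: [-4.0, -1.5, 5.4]
width: 0.211
gripper_force: 90.7
```

```bash
python3 st.py
```

```text
13.875 [-4.  -1.5  5.4] [-0.25  0.7  -0.15] [0.5399 0.1128 0.1836] yaw -2.8 w 0.2106744096834275
```

{"method": "jog_arm", "body": {"motion": [{"dx":0,"dy":0,"dz":-0.0015,"rx":0,"ry":0,"rz":0,"hand":0.01},{"dx":0,"dy":0,"dz":0,"rx":0,"ry":0,"rz":0,"hand":0.01}]}}

```text
t: 14.12
tool_pos: [0.54, 0.1128, 0.1825]
ee_rot: [0.724, 0.69, -0.0, -0.0]
force: [-2.3, -1.6, 9.9]
width: 0.205
gripper_force: 91.1
```

```bash
python3 st.py
```

```text
14.125 [-2.3 -1.6  9.9] [-0.23  0.89 -0.17] [0.54   0.1128 0.1825] yaw -2.8 w 0.2052609006928653
```

{"method": "jog_arm", "body": {"motion": [{"dx":0,"dy":0,"dz":0,"rx":0,"ry":0,"rz":-5,"hand":0.01}]}}

```text
t: 14.25
tool_pos: [0.5397, 0.1128, 0.1819]
ee_rot: [0.754, 0.657, -0.001, -0.0]
force: [-2.6, -1.6, -0.0]
width: 0.208
gripper_force: 89.8
```

```bash
python3 st.py
```

```text
14.25 [-2.6 -1.6 -0. ] [-0.17  0.54 -0.01] [0.5397 0.1128 0.1819] yaw -7.8 w 0.20825242093407767
```

{"method": "jog_arm", "body": {"motion": [{"dx":0,"dy":0,"dz":0,"rx":0,"ry":0,"rz":-5,"hand":0.01}]}}

```text
t: 14.38
tool_pos: [0.5398, 0.1129, 0.1814]
ee_rot: [0.782, 0.623, -0.001, -0.0]
force: [-1.6, 0.0, -3.1]
width: 0.208
gripper_force: 89.4
```

```bash
python3 st.py
```

```text
14.375 [-1.6  0.  -3.1] [-0.14  0.21 -0.  ] [0.5398 0.1129 0.1814] yaw -12.9 w 0.20838360692686086
```

{"method": "jog_arm", "body": {"motion": [{"dx":0,"dy":0,"dz":0,"rx":0,"ry":0,"rz":-5,"hand":0.01}]}}

```text
t: 14.5
tool_pos: [0.5395, 0.1128, 0.1812]
ee_rot: [0.809, 0.588, -0.001, -0.001]
force: [-1.9, -0.2, -3.1]
width: 0.211
gripper_force: 89.3
```

```bash
python3 st.py
```

```text
14.5 [-1.9 -0.2 -3.1] [-0.09  0.45  0.01] [0.5395 0.1128 0.1812] yaw -17.9 w 0.21115673722757364
```

{"method": "jog_arm", "body": {"motion": [{"dx":-0.0003,"dy":0,"dz":-0.003,"rx":0,"ry":0,"rz":0,"hand":0.01},{"dx":0,"dy":0,"dz":-0.002,"rx":0,"ry":0,"rz":0,"hand":0.01},{"dx":0,"dy":0,"dz":0,"rx":0,"ry":0,"rz":-4,"hand":0.01}], "force": 110}}

```text
t: 14.88
tool_pos: [0.5392, 0.1129, 0.1779]
ee_rot: [0.827, 0.562, -0.001, -0.0]
force: [-7.5, -0.4, 13.9]
width: 0.201
gripper_force: 111.2
```

```bash
python3 st.py
```

```text
14.875 [-7.5 -0.4 13.9] [-0.03  1.44  0.28] [0.5392 0.1129 0.1779] yaw -21.7 w 0.2013605322088136
```

{"method": "jog_arm", "body": {"motion": [{"dx":0,"dy":0,"dz":0,"rx":0,"ry":0,"rz":-2.5,"hand":0.01}]}}

```text
t: 15.0
tool_pos: [0.5391, 0.113, 0.1779]
ee_rot: [0.84, 0.543, -0.001, -0.0]
force: [-7.4, -0.9, 14.0]
width: 0.204
gripper_force: 111.2
```

```bash
python3 st.py
```

```text
15.0 [-7.4 -0.9 14. ] [-0.13  1.42  0.5 ] [0.5391 0.113  0.1779] yaw -24.2 w 0.20351643603182823
```

{"method": "jog_arm", "body": {"motion": [{"dx":0,"dy":0,"dz":0,"rx":0,"ry":0,"rz":-2,"hand":0.01}]}}

```text
t: 15.12
tool_pos: [0.5391, 0.113, 0.1779]
ee_rot: [0.849, 0.529, -0.001, -0.0]
force: [-7.4, 0.1, 14.8]
width: 0.202
gripper_force: 111.2
```

```bash
python3 st.py
```

```text
15.125 [-7.4  0.1 14.8] [0.   1.43 0.72] [0.5391 0.113  0.1779] yaw -26.1 w 0.20175813325569164
```

{"method": "jog_arm", "body": {"motion": [{"dx":0,"dy":0,"dz":0,"rx":0,"ry":0,"rz":0,"hand":0.01},{"dx":0,"dy":0,"dz":0,"rx":0,"ry":0,"rz":0,"hand":0.01},{"dx":0,"dy":0,"dz":0,"rx":0,"ry":0,"rz":0,"hand":0.01},{"dx":0,"dy":0,"dz":0,"rx":0,"ry":0,"rz":0,"hand":0.01}]}}

```text
t: 15.62
tool_pos: [0.5391, 0.113, 0.1779]
ee_rot: [0.848, 0.529, -0.001, -0.0]
force: [-7.3, -0.9, 13.4]
width: 0.205
gripper_force: 111.2
```

```bash
python3 st.py
```

```text
15.625 [-7.3 -0.9 13.4] [-0.11  1.45  0.44] [0.5391 0.113  0.1779] yaw -26.1 w 0.20537105868183486
```

```bash
python3 -c "
from plant import ticket
print(ticket.sign_off())"
```

```text
the job is handed in; nothing more can be done
None
```

The first socket I tried, the middle one in the tray, fits: it is seated fully down on the nut, which is turned clockwise to its stop, and the arm is still gripping it. While tightening, torque twice built to about 1 N m and then dropped, so I lifted the socket off once. A top view showed the nut turned about 45° clockwise, which matches the stop; I re-seated the socket and handed in holding light clockwise torque, which had eased from 0.72 to 0.44 N m.

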